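# Dock a media bottle, run its cap home and back it off a quarter turn

## Task

Get the square white bottle ready for the autoclave: slide it along the bench, without lifting it, all the way into the aluminium dock, then screw its orange cap clockwise until it bottoms out, and only then back it off a quarter turn so that the bottle can vent. Finish while still holding the cap between the fingers: do not let go of it at the end. Keep the bottle upright and home in the dock, and leave the small blue-capped jar, the beaker and the dropper bottle where they stand.

Things in the scene. Friction and masses are not known exactly. Their poses are not given: they have to be found in the camera images.
- dock: Low U-shaped aluminium dock fixed to the bench, walls 30 mm high, no floor. Origin on the bench where the centre of the bottle's underside belongs. Mouth to its own -x, roughly towards the robot (yaw up to 0.25). Inner faces: back wall x = +33 mm, side walls y = +-36.5 mm from x = -28 mm on; in front, lips flare from there to y = +-53 mm (outside 62) at x = -73 mm. Slippery. Feet 6 mm high reach y = +-73 mm.
- bottle: Loose square white plastic bottle, 0.18-0.4 kg: 66 x 66 mm, corners rounded 7, straight to 48 mm high, then a shoulder up to a neck at 61 mm. Origin: centre of underside, z up. -x face (label with blue bar) is to the robot, within 0.25 rad of the dock's yaw. Starts 135-175 mm in front of its place, up to 20 mm aside. Black index mark on the shoulder's -x side. Pushed low it slides, not tips.
- cap: Ribbed orange screw cap on the bottle's neck, same axis: 41 mm across, 26 mm high. Origin: centre of its underside, z up. Bottomed out, its underside is 63 mm and its top 89 mm above the bench; it rises 5 mm per turn as it is unscrewed. A black line runs from the middle of its top to the rim and down the side, on the cap's own -x side.
- cap_top (a point): Centre of the cap's top face (89 mm above the bench when bottomed out). The fingers can take the cap from above at any yaw, pads on its sides; the shoulder lies below the cap's lower edge.
- cap_thread (a joint): Cap angle on the thread, rad: 0 = bottomed out on a hard stop (its black line is then over the black mark on the bottle's shoulder), growing as it is unscrewed (counter-clockwise from above). Starts between 2.0 and 3.0 (under half a turn off); the thread ends at 4.5. Stiff (0.05 N m): the cap stays where it is left. A quarter turn is 1.57.
- reagent_jar: Bystander: small white jar with a blue cap, 38 mm across, 52 mm high, origin at the centre of its underside.
- beaker: Bystander: clear beaker, 77 mm across, 94 mm high, origin at the centre of its underside.
- dropper: Bystander: white dropper bottle, 32 mm across, 76 mm high, origin at the centre of its underside.
Not all that is in view belongs to the job. There is more than one size of the dock; the job needs the smaller. What is shaped like the bottle but pink is not meant.

How it is judged (in metres and radians):
On the way, in this order (a step that is already met when the one before it is completed fails the run):
1. the bottle stands fully home in the dock (horizontal distance between bottle and dock below 0.01 m and angle between the x axis of bottle and the x axis of dock, either way round below 0.2 rad and angle between bottle's own z axis and vertical below 0.08 rad and height (world z) of bottle below 0.005 m), for 0.2 s.
2. with the bottle in the dock, the cap is screwed on until it bottoms out (within 0.06 rad of the stop) (all of step 1 and value of joint cap_thread below 0.06 rad), for 0.1 s.
At the end, for the whole second after the job is handed in: The cap stands a quarter turn (1.57 +- 0.26 rad) off the stop and at rest, the fingers still grip it (grip force over 4 N, grasp point within 35 mm of the cap's top), and the bottle is upright on the bench, within 10 mm and 0.2 rad of its place in the dock (all of step 1 and value of joint cap_thread between 1.311 and 1.831 rad and velocity of joint cap_thread between -0.1 and 0.1 rad/s and contact force between the fingers and cap above 4 N and distance between the grasp point and cap_top below 0.035 m); the arm keeps its last pose, push and grip.
It fails at once if the bottle is lifted off the bench (over 12 mm) (height (world z) of bottle above 0.012 m).
It fails at once if the bottle is tipped (over 0.3 rad) (angle between bottle's own z axis and vertical above 0.3 rad).
It fails at once if the small jar with the blue cap is moved (over 20 mm) (distance of reagent_jar from where it was at the start of the episode above 0.02 m).
It fails at once if the beaker is moved (over 20 mm) (distance of beaker from where it was at the start of the episode above 0.02 m).
It fails at once if the dropper bottle is moved (over 20 mm) (distance of dropper from where it was at the start of the episode above 0.02 m).
It also fails if it takes over 72 s, if anything falls off the work surface, if the arm or the gripper's body presses on something with over 40 N, if the wrist force passes 120 N, or if a joint passes its speed limit or range.

## Robot

A 6-joint arm with a two-finger parallel gripper is mounted at the origin on a cart in front of the work surface, level with it; the furniture and walls round the work are solid. World frame = base frame: x ahead of the robot, y to its left, z up, the work surface at z = 0. Lengths are in mm, angles in rad, forces in N, time in s.
With the tool pointing down it reaches from about 400 to 925 mm from the base axis. Payload 12.5 kg.
Tool frame: the origin (TCP) lies at the very end of the fingers, on their centre line; the grasp point (between the pads) lies 19 mm behind it (env.tcp_to_grasp is the distance from the TCP to the grasp point, in mm); z points along the fingers, x is the direction in which the jaws open and shut, and the axes are right-handed (so a half turn about z gives the same grasp; the last joint's range is limited). The gripper opens to 95 mm and grips with 3 to 60 N. Pads are 20 mm wide; open, the fingers measure 119 mm over their backs; the gripper's body (75 mm by 180 mm) begins 59 mm behind the grasp point.
Start: joints at [-1.288, 0.491, 1.559, -0, 1.092, -0.106], TCP at [236.948, -578.362, 214.661] pointing down, gripper open.
Joint ranges: [-3.1, 3.1], [-0.84, 2.19], [0.05, 2.79], [-1.13, 4.28], [0.06, 2.93], [-2.69, 2.69]. Speed limits (rad/s): [2.22, 2.22, 2.79, 3.14, 3.14, 3.14].

## Interface

Orientations are given as [roll, pitch, yaw] about the fixed x, y, z axes, in that order (R = Rz(yaw) Ry(pitch) Rx(roll)).
In Python, from cell import env, vision, job gives the robot as it stands.
- The arm moves only by the shell command python3 -m pendant 'ROWS' [OPENING]. ROWS is JSON, a list of rows, each a list of 4 numbers: the shift along the tool's x, y, z in mm, then the turn about the tool's z in degrees. In form: [[tx, ty, tz, turn], ...]. A call has 1 to 8 rows; each row is the pose to reach, as a shift and turn from the pose measured when the call began, along the tool's axes at that moment; what a row does not reach only later rows make up. A row lasts 1/8 s, in which the tool goes at most 62.5 mm and 10.7 degrees, less where a joint would pass 70% of its speed; a pose out of reach is approached as far as the arm can. A call with a gripper value outside its range is refused whole. OPENING is the closure, from 0 (fully open) to 1 (shut), set as the call begins (- or left out, the last holds). The fingers move at their own pace and stop on an object; the grip force is fixed at half the most. Time passes only in rows, so rows that repeat a pose let the fingers close. It gives the time, the measured TCP pose, the force and the opening at its end, in the units of the state.
- env.state(): the state, without advancing time (a new reading comes with each control period).
- vision.read_camera(name): name is "scene" or "top"; returns a dict with "pixels" (480x640x3 uint8, red, green, blue), "intrinsics" (3x3 intrinsics, pixels), "R" (3x3) and "t" (3): a world point X has camera coordinates R X + t. Camera axes: x right, y down, z forward; pixel columns grow to the right and rows downward; lengths in mm; the calibration is good to about 2 mm. A picture is of the moment at which its call begins. There is no depth.
- job.job_done(): hands the job in, once; it reports no verdict.
Trained networks look in a picture, given as the dict that the camera call returned (one of the last four; its "shot" number tells which), for a name from the list of things; names that differ only in an ending like _2 or _b are one class to them, and where a whole thing is asked for, a point or a joint stands for the part that bears it (a point fixed in the world has none). Each returns a list of dicts, best first, with "confidence" (0 to 1); they miss things now and then, are a little off and sometimes report something else, mostly with a low value. They report only what shows in the picture. A call takes as long as a camera call. They do not tell look-alikes from the thing itself.
- vision.find_in(picture, query): "at" ([x, y, z] in mm, in the coordinates of the camera as it stood for that picture, good to about 4 mm: the middle of the surface that is visible of it).
- vision.regions_of(picture, query): "pixels" (480x640 bool, what is visible of it).
The state is a dict: "t": time; "joints": joint angles; "qvel": joint speeds; "tau": joint torques, N m; "eef_pos": TCP position; "tcp_rot": TCP orientation; "ft_force": force on the tool from outside, world axes, zero at the start; "moment": the same for the moment, N m; "opening": opening from 0.0 (shut) to 1.0 (fully open).
Only numpy, scipy, OpenCV 4.12 (cv2) and the standard library are available. Lean on these libraries where they do the work, as an engineer would, in place of code of your own. Each camera call takes 0.05 s, during which the arm holds its last target.

## Working session

There is one attempt and no reset: what is moved stays moved. The work goes in short steps, Python scripts to look and compute and a shell command to move; the robot and the scene stay as the last step left them, time stands still between calls to the robot, and variables do not carry over. Pictures are saved under pics/ and viewed, and the job is handed in when it is done.

```bash
ls; mkdir -p pics
python3 - <<'E'
from cell import env, vision, job
import cv2
print(env.state())
for n in ("scene","top"):
    p=vision.read_camera(n); cv2.imwrite(f"pics/{n}0.png",p["pixels"][:,:,::-1])
    print(n,p["shot"],p["intrinsics"].tolist(),p["R"].tolist() if hasattr(p["R"],'tolist') else p["R"],p["t"])
    for q in ("dock","bottle","cap","reagent_jar","beaker","dropper"):
        for d in vision.find_in(p,q):
            import numpy as np
            R=np.array(p["R"]);t=np.array(p["t"]);a=np.array(d["at"])
            u=np.array(p["intrinsics"])@a
            print(q,round(d["confidence"],2),(R.T@(a-t)).round(0),(u[:2]/u[2]).round(0))
E
```

```text
pics
{'t': 0.0, 'joints': array([-1.28764935e+00,  4.91543805e-01,  1.55946677e+00,  5.05124914e-06,
        1.09171881e+00, -1.05626689e-01]), 'qvel': array([ 0.00194535,  0.00161397, -0.00107438,  0.00076477, -0.00035556,
       -0.00047913]), 'tau': array([-4.46565891e-04, -6.12646866e+01, -2.58178836e+01,  6.92107575e-02,
        4.82515327e-02, -1.07521271e-04]), 'eef_pos': array([ 236.84295297, -578.10736508,  214.06557871]), 'tcp_rot': array([-3.14146835e+00,  1.12992821e-03, -1.18202492e+00]), 'ft_force': array([-1.21518119, -0.02191245,  0.46767668]), 'moment': array([ 0.01100406, -0.0432004 ,  0.02153493]), 'opening': 0.9985548875742442}
scene 1 [[587.7281476194606, 0.0, 322.82995826228165], [0.0, 587.7281476194606, 230.60636056292503], [0.0, 0.0, 1.0]] [[-0.619474836453901, -0.7849803705110779, 0.007532921923346007], [-0.5956238196780885, 0.46374831744241124, -0.6558732831129931], [0.5113542729189777, -0.4107837825202248, -0.7548334197595389]] [ 342.04796344  392.96671823 1131.62303383]
dock 0.96 [663. -48.  22.] [311. 215.]
dock 0.76 [579. 187.  31.] [251. 281.]
dock 0.72
[... 439 characters left out ...]
25774, 240.2108627176031], [0.0, 0.0, 1.0]] [[0.007498764390885984, -0.9999513884351979, 0.006402288585326031], [-0.9796713275615568, -0.00862991362786505, -0.20042358779483183], [0.20046909608811786, -0.004769209294569058, -0.9796884178943415]] [ -26.45162317  546.08062961 1375.73231461]
dock 0.74 [669. -49.  28.] [328. 199.]
dock 0.72 [574. 182.  34.] [243. 231.]
dock 0.54 [506. -41.  90.] [325. 253.]
bottle 0.79 [ 369. -102.   51.] [348. 307.]
bottle 0.75 [499. -42.  48.] [325. 258.]
bottle 0.53 [502. -43.  90.] [326. 254.]
cap 0.62 [505. -42.  91.] [325. 253.]
cap 0.53 [ 367. -106.   90.] [350. 307.]
beaker 0.67 [ 502. -335.   35.] [433. 259.]
dropper 0.61 [ 672. -352.   47.] [438. 197.]
```

View pics/scene0.png

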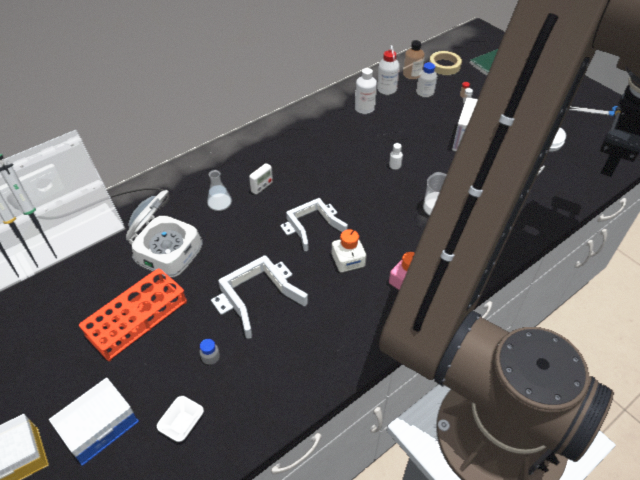

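View pics/top0.png

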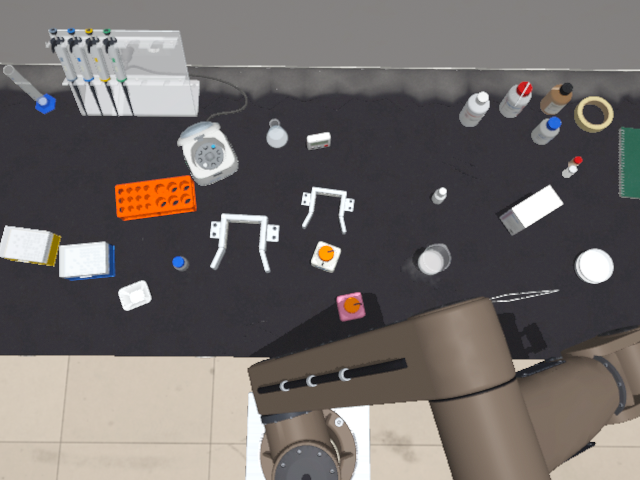

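Run:
```python
import cv2
a=cv2.imread('pics/top0.png')[150:350,220:460]; cv2.imwrite('pics/topc0.png',cv2.resize(a,None,fx=3.3,fy=3,interpolation=3)[:600,:800])
a=cv2.imread('pics/scene0.png')[150:350,220:480]; cv2.imwrite('pics/scenec0.png',cv2.resize(a,None,fx=3,fy=3,interpolation=3))
```

```text
(no output)
```

View pics/topc0.png

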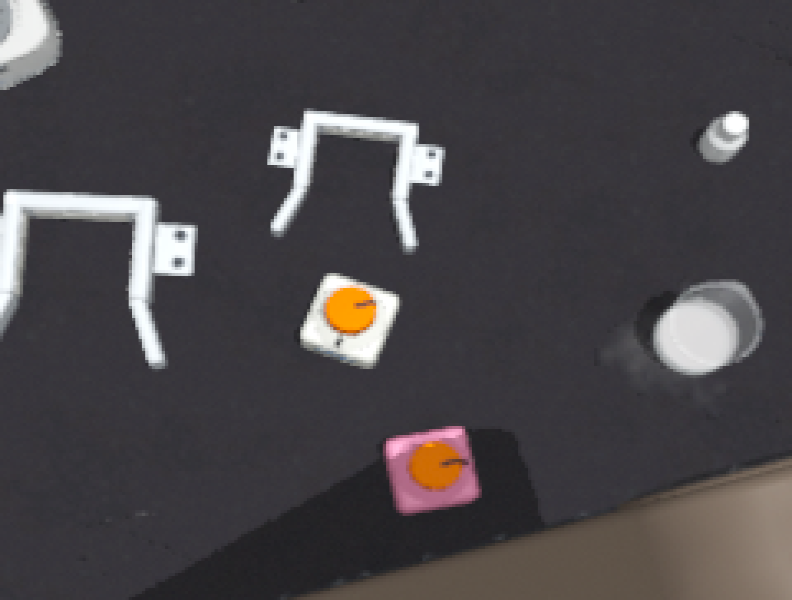

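View pics/scenec0.png

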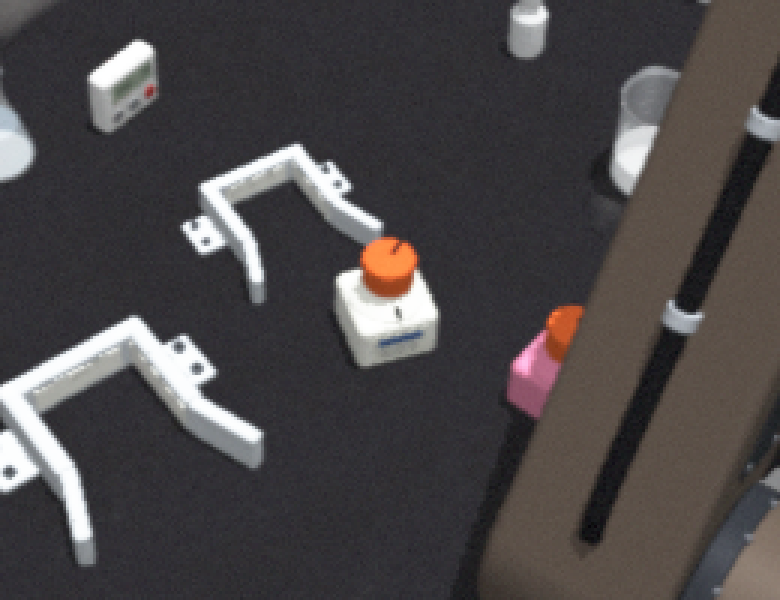

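Candidates for the bottle: the white one at top (325,256) / scene (348,252), or the pink look-alike at top (350,307). I choose white, with the blue bar and index mark visible. Candidates for the dock: the small one at top (328,208), or the larger one at (243,240). I choose the one at (328,208). Next I fit precise poses.

```bash
cat > h.py <<'E'
from cell import env, vision, job
import numpy as np, cv2
from scipy.optimize import minimize
def proj(p,X):
    c=np.asarray(X,float)@np.array(p["R"]).T+np.array(p["t"]); u=c@np.array(p["intrinsics"]).T
    return u[:,:2]/u[:,2:]
def back(p,uv,z):
    K=np.array(p["intrinsics"]);R=np.array(p["R"]);t=np.array(p["t"])
    d=R.T@np.linalg.inv(K)@np.array([uv[0],uv[1],1.]);o=-R.T@t
    return o+d*(z-o[2])/d[2]
def place(L,x,y,yaw):
    c,s=np.cos(yaw),np.sin(yaw);L=np.asarray(L,float)
    return np.c_[x+c*L[:,0]-s*L[:,1],y+s*L[:,0]+c*L[:,1],L[:,2]]
def bottle_hull():
    a=np.linspace(0,2*np.pi,33)[:-1]
    sq=[(np.sign(np.cos(t))*26+7*np.cos(t),np.sign(np.sin(t))*26+7*np.sin(t)) for t in a+.01]
    B=[(u,v,z) for u,v in sq for z in (0,48)]
    return np.array(B)
def cap_hull(lift=2):
    a=np.linspace(0,2*np.pi,33)[:-1]
    return np.array([(20.5*np.cos(t),20.5*np.sin(t),z) for t in a for z in (63+lift,89+lift)])
def fill(polys,S=4):
    m=np.zeros((480*S//1,640*S),np.uint8)
    for q in polys: cv2.fillPoly(m,[np.round((q+.5)*S-.5).astype(np.int32)],255)
    return cv2.resize(m,(640,480),interpolation=cv2.INTER_AREA)/255.
def hullp(p,X): return cv2.convexHull(proj(p,X).astype(np.float32))[:,0]
def rend_bottle(p,v):
    b=place(bottle_hull(),*v)
    n=np.array([(15*np.cos(t),15*np.sin(t),61) for t in np.linspace(0,6.28,20)])
    return fill([hullp(p,np.r_[b,place(n,*v)]),hullp(p,np.r_[place(cap_hull(),*v)])])
def rend_dock(p,v):
    P=[]
    def box(c): # 4 xy corners
        P.append(hullp(p,place([(x,y,z) for x,y in c for z in (0,30)],*v)))
    W=9
    box([(33,-45.5),(33+W,-45.5),(33+W,45.5),(33,45.5)])
    for s in (1,-1):
        box([(-28,s*36.5),(33+W,s*36.5),(33+W,s*45.5),(-28,s*45.5)])
        box([(-28,s*36.5),(-28,s*45.5),(-73,s*62),(-73,s*53)])
    return fill(P)
def fit(pm,rend,v0):
    def cost(w):
        v=[w[0]*10,w[1]*10,w[2]*.1]
        return sum(np.abs(rend(p,v)-m).sum() for p,m in pm)
    w0=np.array([v0[0]/10,v0[1]/10,v0[2]/.1])
    r=minimize(cost,w0,method='Nelder-Mead',options=dict(initial_simplex=w0+np.r_[np.zeros((1,3)),np.eye(3)*.8],xatol=.01,fatol=.5))
    return np.array([r.x[0]*10,r.x[1]*10,r.x[2]*.1]),r.fun
E
cat > m1.py <<'E'
from h import *
ps={n:vision.read_camera(n) for n in ("scene","top")}
def mask(p,q,uv):
    best=None
    for d in vision.regions_of(p,q):
        m=d["pixels"]; ys,xs=np.nonzero(m)
        c=np.array([xs.mean(),ys.mean()]) if len(xs) else np.array([-1e9,-1e9])
        e=np.linalg.norm(c-uv); print(q,p["shot"],round(d["confidence"],2),c.round(0),m.sum())
        if e<18 and (best is None or d["confidence"]>best[0]): best=(d["confidence"],m)
    return None if best is None else best[1]
D=[];B=[]
for n,du,bu,cu in (("scene",(311,218),(348,254),(349,240)),("top",(328,205),(325,257),(325,253))):
    p=ps[n]; m=mask(p,"dock",du)
    if m is not None: D.append((p,m.astype(float)))
    m=mask(p,"bottle",bu); c=mask(p,"cap",cu)
    if m is not None: B.append((p,((m|c) if c is not None else m).astype(float)))
for pm,r,v0 in ((D,rend_dock,(655,-48,-.14)),(B,rend_bottle,(500,-42,-.25))):
    for sub in (pm,[pm[0]],[pm[-1]]): print(r.__name__,len(pm),*fit(sub,r,v0))
vd,_=fit(D,rend_dock,(655,-48,-.14));vb,_=fit(B,rend_bottle,(500,-42,-.25))
for n,p in ps.items():
    im=p["pixels"][:,:,::-1].copy(); im=cv2.resize(im[150:320,220:460],None,fx=3.3,fy=3.3,interpolation=3)
    for f,v in ((rend_dock,vd),(rend_bottle,vb)):
        m=cv2.resize(f(p,v)[150:320,220:460],None,fx=3.3,fy=3.3); cs,_=cv2.findContours((m>.5).astype(np.uint8),cv2.RETR_LIST,cv2.CHAIN_APPROX_NONE); cv2.drawContours(im,cs,-1,(0,255,0),1)
    cv2.imwrite(f"pics/fit_{n}.png",im)
c,s=np.cos(vd[2]),np.sin(vd[2]);d=vb[:2]-vd[:2]
print("bottle in dock",c*d[0]+s*d[1],-s*d[0]+c*d[1],vb[2]-vd[2])
E
python3 m1.py
```

```text
dock 3 0.73 [311. 219.] 1170
dock 3 0.67 [254. 288.] 2292
bottle 3 0.88 [400. 270.] 436
bottle 3 0.82 [348. 251.] 1034
cap 3 0.69 [349. 239.] 286
cap 3 0.6 [406. 260.] 163
dock 4 0.88 [243. 235.] 1298
dock 4 0.87 [326. 204.] 769
bottle 4 0.92 [325. 257.] 610
bottle 4 0.92 [350. 307.] 692
cap 4 0.79 [351. 305.] 231
cap 4 0.56 [325. 253.] 215
rend_dock 2 [ 6.56929464e+02 -4.50270567e+01 -1.25221483e-01] 661.2862745098039
rend_dock 2 [ 6.58179140e+02 -4.42487967e+01 -1.00875950e-01] 305.59215686274507
rend_dock 2 [ 6.55135403e+02 -4.55995488e+01 -1.29767730e-01] 316.3176470588235
rend_bottle 2 [ 5.08298668e+02 -4.17970133e+01 -3.61067944e-01] 189.74901960784314
rend_bottle 2 [ 5.11389943e+02 -4.22543768e+01 -3.61983619e-01] 123.2627450980392
rend_bottle 2 [ 5.06496431e+02 -4.24833434e+01 -3.27779558e-01] 56.07058823529412
bottle in dock -147.8704353658407 -15.35841451282061 -0.23584646081706412
```

View pics/fit_top.png

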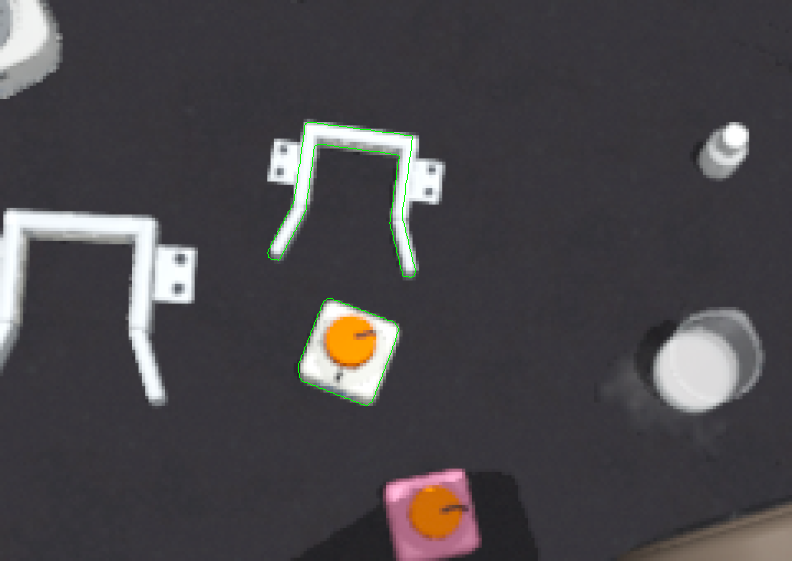

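View pics/fit_scene.png

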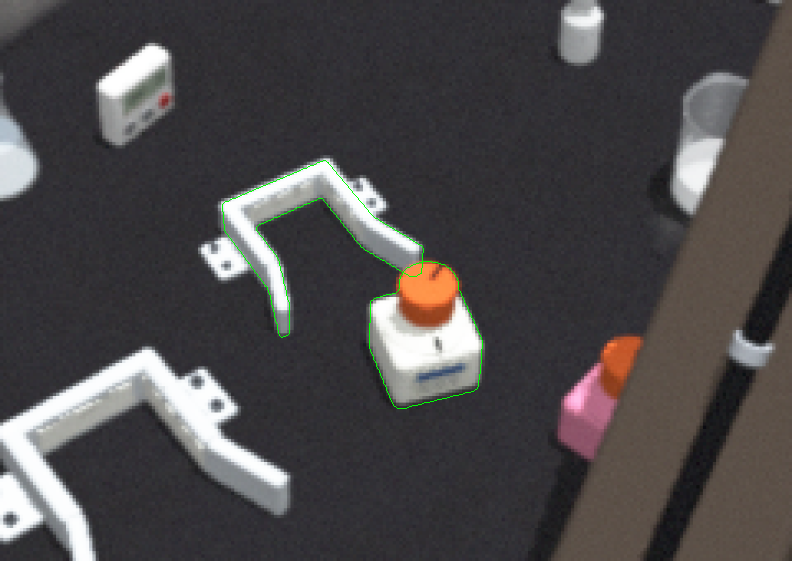

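```bash
cat > go.py <<'E'
# prints shift/turn from the measured pose to a target x y z yaw(rad)
import sys; from cell import env; import numpy as np
from scipy.spatial.transform import Rotation as Ro
s=env.state(); x,y,z,w=map(float,sys.argv[1:5])
R=Ro.from_euler('xyz',s["tcp_rot"]).as_matrix()
d=R.T@(np.array([x,y,z])-s["eef_pos"]); yaw=np.arctan2(R[1,0],R[0,0])
turn=-np.degrees((w-yaw+np.pi)%(2*np.pi)-np.pi)
print("t",round(s["t"],2),"pos",s["eef_pos"].round(1),"yaw",round(yaw,3),"q6",round(s["joints"][5],2),"F",s["ft_force"].round(1),"M",s["moment"].round(2),"open",round(s["opening"],3))
print("rows to",d.round(1),"turn",round(turn,1))
E
python3 go.py 508 -42.5 200 1.23
```

```text
t 1.1 pos [ 236.9 -578.4  214.7] yaw -1.182 q6 -0.11 F [-0.2  0.  -0.8] M [-0.    0.03 -0.05] open 0.999
rows to [-393.1 -454.    14.6] turn -138.2
```

```bash
python3 -m pendant '[[-28,-32,0,-9.8],[-56,-65,0,-19.6],[-84,-97,0,-29.4],[-112,-130,0,-39.2],[-140,-162,0,-49],[-168,-194,0,-58.8],[-196,-227,0,-68.6],[-225,-260,0,-78.4]]' 0; python3 go.py 508 -42.5 150 1.23
```

```text
t: 2.1
eef_pos: [392.8, -270.4, 214.8]
tcp_rot: [3.141, -0.0, 0.192]
ft_force: [0.1, -0.6, 0.4]
opening: 0.996
t 2.1 pos [ 392.8 -270.4  214.8] yaw 0.192 q6 -0.93 F [ 0.1 -0.6  0.4] M [-0.01 -0.16 -0.01] open 0.996
rows to [ 156.5 -201.8   64.8] turn -59.5
```

```bash
python3 -m pendant '[[26,-34,10,-9.9],[52,-67,20,-19.8],[78,-101,30,-29.7],[104,-135,40,-39.6],[130,-168,55,-49.5],[156.5,-202,65,-59.5],[156.5,-202,65,-59.5],[156.5,-202,65,-59.5]]' 0; python3 go.py 508 -42.5 22 1.23
python3 - <<'E'
from h import *
p=vision.read_camera("scene");cv2.imwrite("pics/s1.png",cv2.resize(p["pixels"][120:340,220:520,::-1],None,fx=2.6,fy=2.6))
E
```

```text
t: 3.1
eef_pos: [507.8, -42.6, 149.9]
tcp_rot: [3.141, 0.0, 1.229]
ft_force: [-0.5, 0.2, 0.2]
opening: 1.003
t 3.1 pos [507.8 -42.6 149.9] yaw 1.229 q6 -1.44 F [-0.5  0.2  0.2] M [ 0.08 -0.18  0.02] open 1.003
rows to [2.000e-01 1.000e-01 1.279e+02] turn -0.1
```

View pics/s1.png

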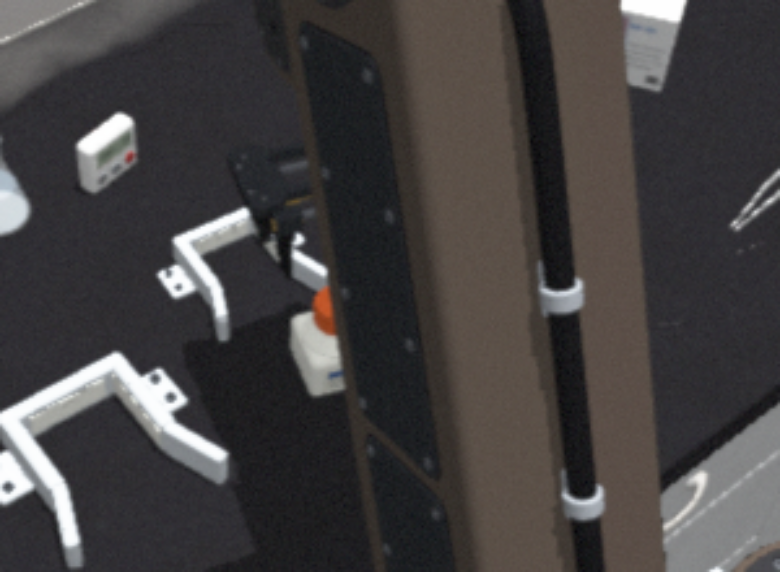

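```bash
python3 -m pendant '[[0,0,30,0],[0,0,60,0],[0,0,90,0],[0,0,115,0],[0,0,128,0],[0,0,128,0]]' 0; python3 -m pendant '[[0,0,0,0],[0,0,0,0],[0,0,0,0],[0,0,0,0],[0,0,0,0],[0,0,0,0]]' 1; python3 go.py 567 -33.7 22 1.446
```

```text
t: 3.9
eef_pos: [507.6, -43.6, 21.9]
tcp_rot: [-3.142, 0.0, 1.227]
ft_force: [-0.4, -0.5, 0.5]
opening: 0.998
t: 4.65
eef_pos: [507.8, -43.5, 22.3]
tcp_rot: [3.141, 0.0, 1.227]
ft_force: [-0.9, 1.6, 6.1]
opening: 0.693
t 4.65 pos [507.8 -43.5  22.3] yaw 1.227 q6 -1.44 F [-0.9  1.6  6.1] M [ 0.54 -0.1  -0.05] open 0.693
rows to [29.2 52.4  0.3] turn -12.6
```

```bash
python3 -m pendant '[[3,5,0,-2],[7,13,0,-4],[11,21,0,-6],[15,29,0,-8],[19,36,0,-10],[24,44,0,-12.6],[29,52.5,0,-12.6],[29,52.5,0,-12.6]]' 1; python3 go.py 567 -33.7 22 1.446
python3 - <<'E'
from h import *
for n in ("scene","top"):
    p=vision.read_camera(n);cv2.imwrite(f"pics/{n}2.png",cv2.resize(p["pixels"][140:320,220:460,::-1],None,fx=3.3,fy=3.3))
E
```

```text
t: 5.65
eef_pos: [568.7, -33.8, 22.4]
tcp_rot: [3.138, 0.0, 1.446]
ft_force: [2.7, 1.2, 0.2]
opening: 0.694
t 5.65 pos [568.7 -33.8  22.4] yaw 1.446 q6 -1.62 F [2.7 1.2 0.2] M [ 0.21 -0.53 -0.  ] open 0.694
rows to [-0.1 -1.7  0.4] turn 0.0
```

View pics/top2.png

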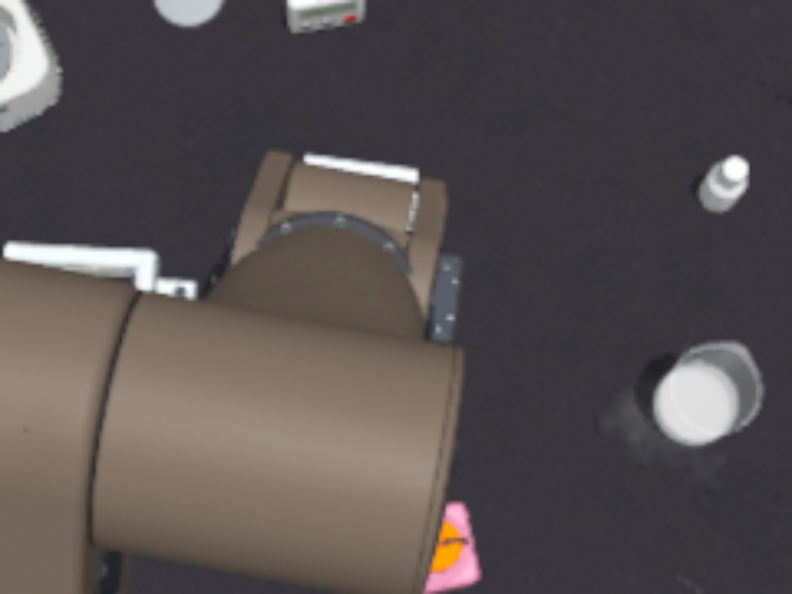

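View pics/scene2.png

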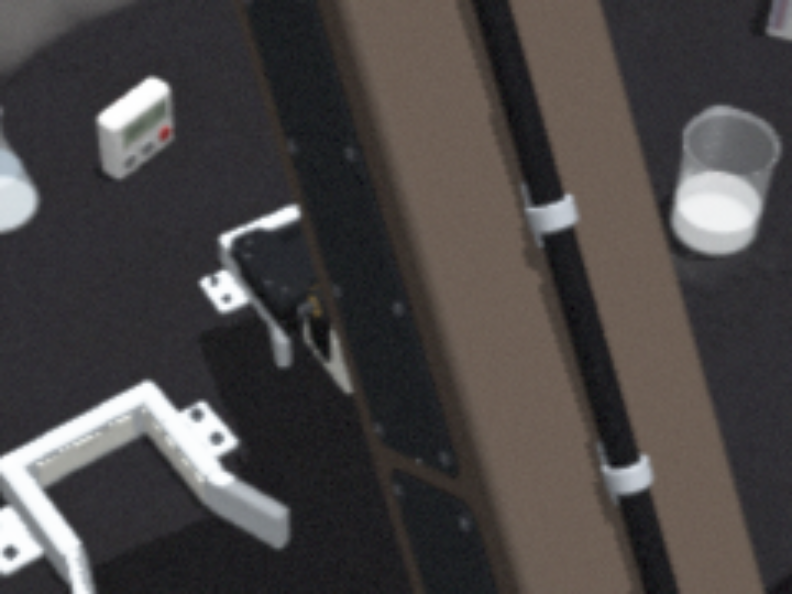

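```bash
python3 -m pendant '[[0,0,0,0],[0,0,0,0],[0,0,0,0],[0,0,0,0],[0,0,-30,0],[0,0,-60,0],[0,0,-90,0],[0,0,-90,0]]' 0; python3 -m pendant '[[0,-20,0,0],[0,-40,0,0],[0,-57,0,0],[0,-57,0,0],[0,-57,0,0]]' 0.6; python3 go.py 512 -26.8 22 1.446
```

```text
t: 6.75
eef_pos: [568.4, -33.9, 114.3]
tcp_rot: [3.136, 0.001, 1.446]
ft_force: [-0.9, 0.3, -0.2]
opening: 1.005
t: 7.38
eef_pos: [512.5, -27.0, 113.6]
tcp_rot: [3.135, 0.001, 1.446]
ft_force: [0.5, 0.0, -0.2]
opening: 0.529
t 7.38 pos [512.5 -27.  113.6] yaw 1.446 q6 -1.63 F [ 0.5  0.  -0.2] M [ 0.11 -0.15 -0.05] open 0.529
rows to [ 0.2 -1.  91.6] turn 0.0
```

```bash
python3 -m pendant '[[0,0,0,0],[0,-1,30,0],[0,-1,60,0],[0,-1,85,0],[0,-1,91.5,0],[0,-1,91.5,0]]' 0.6; python3 go.py 613.8 -39.6 22 1.446
python3 - <<'E'
from h import *
for n in ("scene","top"):
    p=vision.read_camera(n);cv2.imwrite(f"pics/{n}3.png",cv2.resize(p["pixels"][140:320,220:460,::-1],None,fx=3.3,fy=3.3))
E
```

```text
t: 8.12
eef_pos: [512.3, -27.0, 22.1]
tcp_rot: [3.136, 0.001, 1.446]
ft_force: [0.4, 0.1, 0.4]
opening: 0.399
t 8.12 pos [512.3 -27.   22.1] yaw 1.446 q6 -1.63 F [0.4 0.1 0.4] M [ 0.11 -0.17 -0.02] open 0.399
rows to [  0.2 102.3   0.7] turn 0.0
```

View pics/scene3.png

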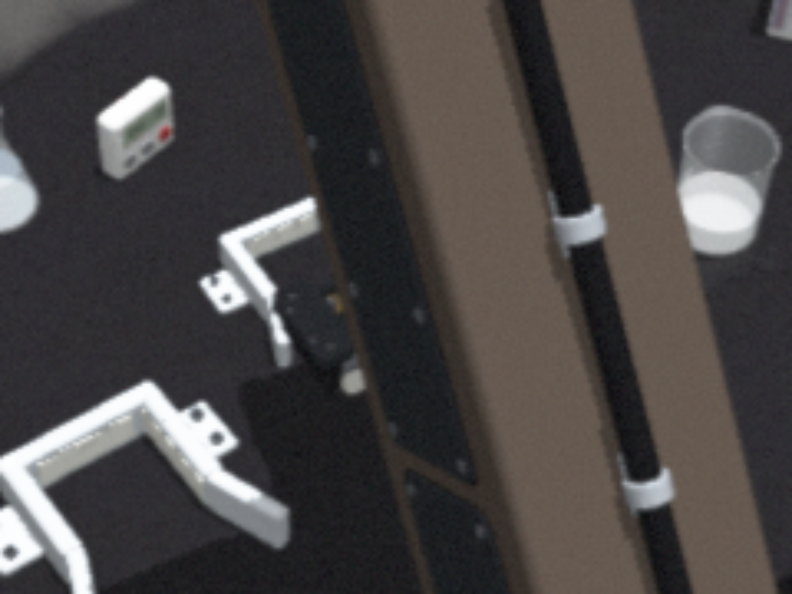

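View pics/top3.png

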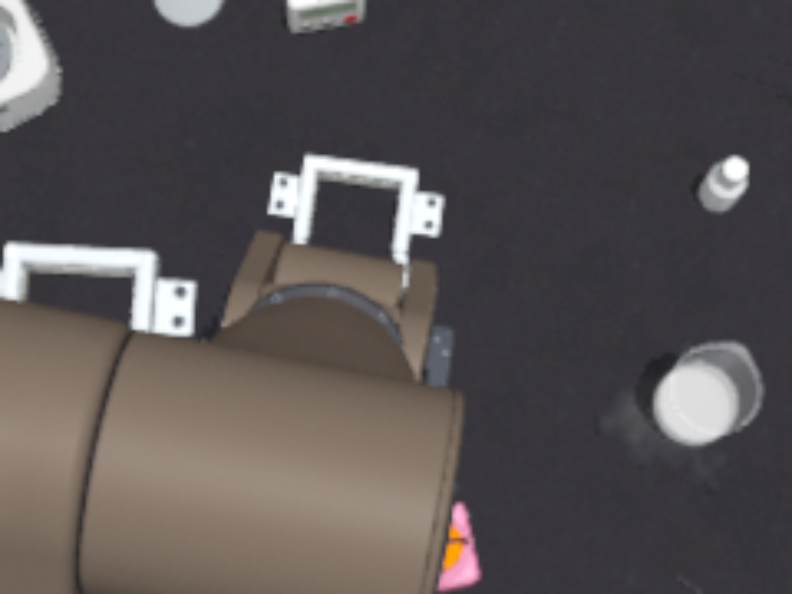

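```bash
python3 -m pendant '[[0,8,0,0],[0,18,0,0],[0,30,0,0],[0,42,0,0],[0,54,0,0],[0,66,0,0],[0,76,0,0],[0,82,0,0]]' 0.6; python3 go.py 613.8 -39.6 22 1.446;python3 -m pendant '[[0,4,0,0],[0,8,0,0],[0,12,0,0]]' 0.6;python3 go.py 613.8 -39.6 22 1.446
```

```text
t: 9.22
eef_pos: [594.6, -37.3, 23.3]
tcp_rot: [3.134, 0.001, 1.446]
ft_force: [-1.6, 0.3, 0.4]
opening: 0.403
t 9.22 pos [594.6 -37.3  23.3] yaw 1.446 q6 -1.62 F [-1.6  0.3  0.4] M [ 0.13  0.29 -0.04] open 0.403
rows to [ 0.2 19.3  1.4] turn 0.0
t: 9.6
eef_pos: [606.7, -38.9, 23.3]
tcp_rot: [3.134, 0.001, 1.446]
ft_force: [-1.6, -0.1, -0.8]
opening: 0.4
t 9.6 pos [606.7 -38.9  23.3] yaw 1.446 q6 -1.62 F [-1.6 -0.1 -0.8] M [ 0.16  0.09 -0.01] open 0.4
rows to [0.2 7.1 1.4] turn 0.0
```

```bash
python3 -m pendant '[[0,3,0,0],[0,6,0,0],[0,6,0,0]]' 0.6;python3 -m pendant '[[0,1.5,0,0],[0,3,0,0],[0,3,0,0]]' 0.6;python3 go.py 613.8 -39.6 22 1.446
```

```text
t: 9.98
eef_pos: [611.9, -39.4, 23.3]
tcp_rot: [3.136, 0.0, 1.446]
ft_force: [-4.7, 0.4, 1.4]
opening: 0.4
t: 10.35
eef_pos: [611.9, -39.4, 23.3]
tcp_rot: [-3.14, 0.0, 1.446]
ft_force: [-16.1, 1.3, 10.8]
opening: 0.398
t 10.35 pos [611.9 -39.4  23.3] yaw 1.446 q6 -1.62 F [-16.1   1.3  10.8] M [ 0.1   2.61 -0.12] open 0.398
rows to [0.1 1.9 1.3] turn 0.0
```

```bash
python3 -m pendant '[[0,-10,0,0],[0,-15,0,0],[0,-15,-40,0],[0,-15,-80,0],[0,-15,-120,0],[0,-15,-130,0]]' 0; python3 go.py 470 -350 155 1.446
```

```text
t: 11.1
eef_pos: [598.3, -37.7, 155.9]
tcp_rot: [3.138, 0.001, 1.446]
ft_force: [-0.4, 0.1, 0.0]
opening: 0.964
t 11.1 pos [598.3 -37.7 155.9] yaw 1.446 q6 -1.62 F [-0.4  0.1  0. ] M [ 0.12 -0.1  -0.03] open 0.964
rows to [-325.8  -88.6    0.8] turn 0.0
```

```bash
python3 -m pendant '[[-40,-12,0,0],[-90,-25,0,0],[-140,-40,0,0],[-190,-52,0,0],[-240,-66,0,0],[-290,-80,0,0],[-325,-88,0,0],[-325,-88,0,0]]' 0; sed -i 's/(348,254),(349,240)/(311,218),(311,205)/;s/(325,257),(325,253)/(326,205),(326,200)/;s/(508,-42,-.25)/(656,-45,-.125)/;s/(500,-42,-.25)/(656,-45,-.125)/g' m1.py; sed -i 's/fit_{n}/fitb_{n}/' m1.py; python3 m1.py
python3 - <<'E'
from h import *
import cv2
for n,(a,b) in (("scene",(312,215)),("top",(328,200))):
    p=vision.read_camera(n); cv2.imwrite(f"pics/c4{n}.png",cv2.resize(p["pixels"][b-45:b+45,a-50:a+50,::-1],None,fx=6.5,fy=6.5,interpolation=3))
E
```

```text
t: 12.1
eef_pos: [469.6, -351.1, 154.7]
tcp_rot: [3.139, 0.0, 1.443]
ft_force: [1.1, -0.1, -0.1]
opening: 1.0
dock 10 0.82 [254. 286.] 2065
dock 10 0.57 [309. 224.] 788
bottle 10 0.95 [311. 214.] 972
cap 10 0.56 [310. 202.] 235
dock 11 0.82 [243. 235.] 1515
bottle 11 0.91 [326. 205.] 619
cap 11 0.47 [327. 199.] 203
cap 11 0.16 [327. 205.] 613
rend_dock 1 [ 6.59278755e+02 -4.50042476e+01 -1.07779713e-01] 634.4
rend_dock 1 [ 6.59278755e+02 -4.50042476e+01 -1.07779713e-01] 634.4
rend_dock 1 [ 6.59278755e+02 -4.50042476e+01 -1.07779713e-01] 634.4
rend_bottle 2 [ 6.55855759e+02 -4.42680889e+01 -9.21740694e-02] 177.55686274509804
rend_bottle 2 [ 6.56864148e+02 -4.44142928e+01 -1.21218218e-01] 114.97647058823529
rend_bottle 2 [ 6.53792278e+02 -4.45560536e+01 -1.35911346e-01] 48.666666666666664
bottle in dock -3.482323209387573 0.3636714223526441 0.015605643344856757
```

View pics/c4top.png

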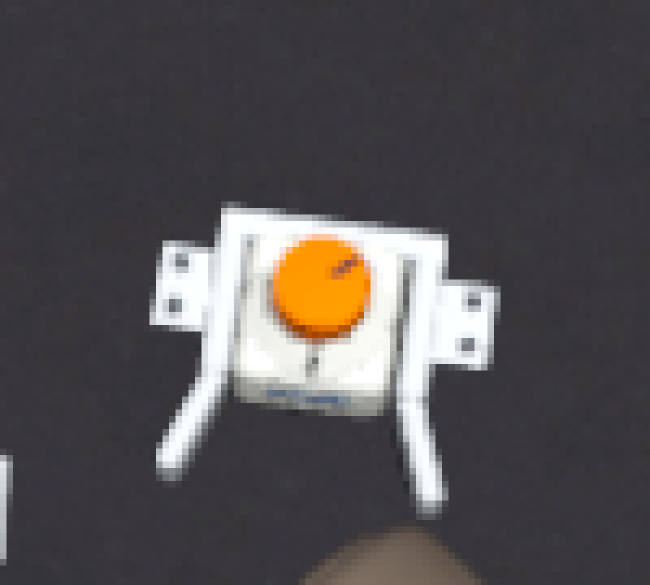

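View pics/c4scene.png

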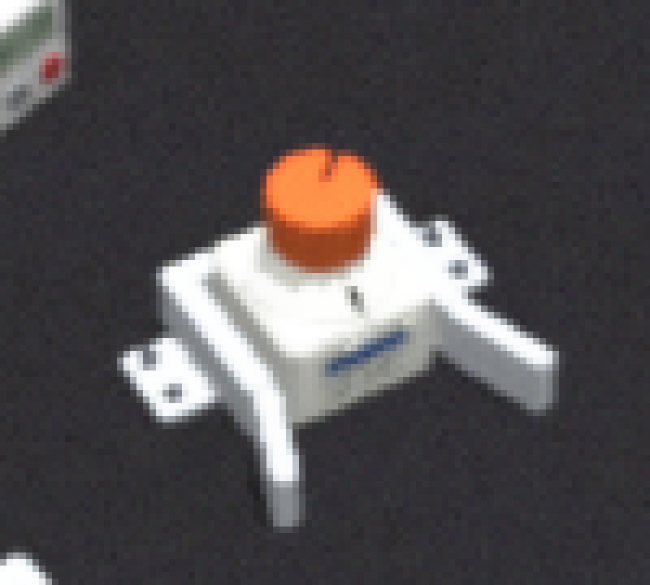

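Bottle is home in the dock (index mark at crop (313,357), facing the robot). The cap line points right and up, so the thread is at about 2.3 rad. Next I grip the cap.

```bash
python3 go.py 655.7 -44.5 140 1.446
```

```text
t 12.6 pos [ 471.  -348.8  155.8] yaw 1.447 q6 -2.2 F [-0.7  0.3  0.4] M [ 0.13 -0.14  0.02] open 1.003
rows to [324.8 145.7  16.1] turn 0.1
```

```bash
python3 -m pendant '[[50,22,0,0],[100,45,0,0],[150,67,0,0],[200,90,0,0],[250,112,5,0],[300,135,10,0],[325,145.5,16,0],[325,145.5,16,0]]' 0;python3 go.py 655.7 -44.5 68 1.446
```

```text
t: 13.6
eef_pos: [655.8, -42.3, 139.5]
tcp_rot: [3.139, 0.001, 1.45]
ft_force: [-1.1, -0.0, 0.2]
opening: 0.997
t 13.6 pos [655.8 -42.3 139.5] yaw 1.45 q6 -1.61 F [-1.1 -0.   0.2] M [ 0.08 -0.17 -0.01] open 0.997
rows to [-2.2  0.  71.5] turn 0.2
```

```bash
python3 -m pendant '[[-2,0,20,0],[-2,0,40,0],[-2,0,60,0],[-2,0,71.5,0],[-2,0,71.5,0]]' 0;python3 go.py 655.7 -44.5 68 1.446;python3 -m pendant '[[0,0,0,0],[0,0,0,0],[0,0,0,0],[0,0,0,0],[0,0,0,0],[0,0,0,0],[0,0,0,0],[0,0,0,0]]' 1;python3 go.py 655.7 -44.5 68 1.446
```

```text
t: 14.22
eef_pos: [655.3, -44.9, 67.6]
tcp_rot: [3.14, 0.001, 1.449]
ft_force: [-0.1, -0.2, -0.3]
opening: 0.999
t 14.22 pos [655.3 -44.9  67.6] yaw 1.449 q6 -1.62 F [-0.1 -0.2 -0.3] M [ 0.08 -0.16 -0.  ] open 0.999
rows to [ 0.4  0.3 -0.4] turn 0.2
t: 15.22
eef_pos: [655.3, -44.7, 67.6]
tcp_rot: [3.14, 0.0, 1.45]
ft_force: [0.1, 1.1, -0.4]
opening: 0.416
t 15.22 pos [655.3 -44.7  67.6] yaw 1.45 q6 -1.62 F [ 0.1  1.1 -0.4] M [ 0.31 -0.21 -0.02] open 0.416
rows to [ 0.3  0.4 -0.4] turn 0.2
```

```bash
python3 -m pendant '[[0,0,0.1,8],[0,0,0.2,16],[0,0,0.3,24],[0,0,0.4,32],[0,0,0.6,40],[0,0,0.7,48],[0,0,0.8,56],[0,0,0.9,64]]' 1;python3 go.py 655.5 -44.6 68 1.45; python3 -m pendant '[[0,0,0.1,8],[0,0,0.2,16],[0,0,0.3,24],[0,0,0.4,32],[0,0,0.6,40],[0,0,0.7,48],[0,0,0.7,54],[0,0,0.7,54]]' 1;python3 go.py 655.5 -44.6 68 1.45
```

```text
t: 16.23
eef_pos: [655.5, -44.6, 66.8]
tcp_rot: [3.14, -0.002, 0.328]
ft_force: [0.8, 1.6, -0.2]
opening: 0.414
t 16.23 pos [655.5 -44.6  66.8] yaw 0.328 q6 -0.5 F [ 0.8  1.6 -0.2] M [ 0.27 -0.28  0.07] open 0.414
rows to [-0.  -0.  -1.2] turn -64.3
t: 17.23
eef_pos: [655.5, -44.7, 66.0]
tcp_rot: [-3.141, -0.002, -0.614]
ft_force: [-0.1, -0.2, -0.1]
opening: 0.415
t 17.23 pos [655.5 -44.7  66. ] yaw -0.614 q6 0.45 F [-0.1 -0.2 -0.1] M [-0.01  0.05 -0.02] open 0.415
rows to [-0.  -0.1 -2. ] turn -118.2
```

```bash
for i in 1; do :; done; python3 -m pendant '[[0,0,0,3],[0,0,0.1,6],[0,0,0.1,6]]' 1;python3 go.py 655.5 -44.6 68 1.45; python3 -m pendant '[[0,0,0,3],[0,0,0.1,5],[0,0,0.1,5]]' 1;python3 go.py 655.5 -44.6 68 1.45;  python3 -m pendant '[[0,0,0,2],[0,0,0,4],[0,0,0,4]]' 1;python3 go.py 655.5 -44.6 68 1.45
```

```text
t: 17.6
eef_pos: [655.5, -44.8, 65.9]
tcp_rot: [-3.141, -0.002, -0.716]
ft_force: [0.5, 0.1, -0.4]
opening: 0.41
t 17.6 pos [655.5 -44.8  65.9] yaw -0.716 q6 0.55 F [ 0.5  0.1 -0.4] M [ 0.08 -0.01 -0.05] open 0.41
rows to [-0.1 -0.1 -2.1] turn -124.1
t: 17.98
eef_pos: [655.5, -44.8, 65.8]
tcp_rot: [-3.141, -0.002, -0.802]
ft_force: [0.2, -1.0, 0.5]
opening: 0.414
t 17.98 pos [655.5 -44.8  65.8] yaw -0.802 q6 0.63 F [ 0.2 -1.   0.5] M [-0.08  0.04 -0.01] open 0.414
rows to [-0.1 -0.2 -2.2] turn -129.0
t: 18.35
eef_pos: [655.4, -44.8, 65.8]
tcp_rot: [-3.141, -0.002, -0.873]
ft_force: [-0.4, -0.6, 0.0]
opening: 0.415
t 18.35 pos [655.4 -44.8  65.8] yaw -0.873 q6 0.7 F [-0.4 -0.6  0. ] M [-0.05  0.1   0.03] open 0.415
rows to [-0.1 -0.2 -2.2] turn -133.1
```

```bash
python3 -m pendant '[[0,0,0,2],[0,0,0,4],[0,0,0,4]]' 1;python3 go.py 655.5 -44.6 68 1.45; python3 -m pendant '[[0,0,0,2],[0,0,0,4],[0,0,0,4]]' 1;python3 go.py 655.5 -44.6 68 1.45
```

```text
t: 18.73
eef_pos: [654.9, -44.4, 65.7]
tcp_rot: [-3.141, -0.001, -0.943]
ft_force: [-5.0, 2.7, 1.3]
opening: 0.414
t 18.73 pos [654.9 -44.4  65.7] yaw -0.943 q6 0.77 F [-5.   2.7  1.3] M [0.58 0.81 0.22] open 0.414
rows to [ 0.5 -0.4 -2.3] turn -137.1
t: 19.1
eef_pos: [654.0, -44.6, 65.7]
tcp_rot: [3.14, 0.0, -1.013]
ft_force: [-6.8, -1.0, 3.4]
opening: 0.413
t 19.1 pos [654.  -44.6  65.7] yaw -1.013 q6 0.85 F [-6.8 -1.   3.4] M [0.05 1.42 0.52] open 0.413
rows to [ 0.8 -1.3 -2.3] turn -141.1
```

```bash
python3 -m pendant '[[0.2,-0.3,0,-8],[0.4,-0.6,-0.1,-16],[0.6,-0.9,-0.2,-24],[0.8,-1.2,-0.3,-32],[0.8,-1.2,-0.4,-40],[0.8,-1.2,-0.5,-48],[0.8,-1.2,-0.7,-56],[0.8,-1.2,-0.8,-64]]' 1;python3 go.py 655.5 -44.6 67.2 0.66; python3 -m pendant '[[0,0,-0.1,-8],[0,0,-0.2,-16],[0,0,-0.3,-24],[0,0,-0.4,-32],[0,0,-0.4,-32]]' 1;python3 go.py 655.5 -44.6 67.2 0.66;python3 - <<'E'
from h import *
import cv2
for n,(a,b) in (("scene",(312,215)),("top",(328,200))):
    p=vision.read_camera(n); cv2.imwrite(f"pics/c5{n}.png",cv2.resize(p["pixels"][b-45:b+45,a-50:a+50,::-1],None,fx=6.5,fy=6.5,interpolation=3))
E
```

```text
t: 20.1
eef_pos: [654.9, -44.7, 66.4]
tcp_rot: [3.141, 0.003, 0.107]
ft_force: [-4.8, 1.2, 2.7]
opening: 0.416
t 20.1 pos [654.9 -44.7  66.4] yaw 0.107 q6 -0.27 F [-4.8  1.2  2.7] M [ 0.19  1.09 -0.07] open 0.416
rows to [ 0.6 -0.  -0.8] turn -31.7
t: 20.72
eef_pos: [654.8, -44.7, 66.9]
tcp_rot: [-3.14, 0.003, 0.665]
ft_force: [-3.7, 2.1, 2.6]
opening: 0.412
t 20.73 pos [654.8 -44.7  66.9] yaw 0.665 q6 -0.83 F [-3.7  2.1  2.6] M [ 0.42  0.5  -0.01] open 0.412
rows to [ 0.7  0.4 -0.3] turn 0.3
```

View pics/c5scene.png

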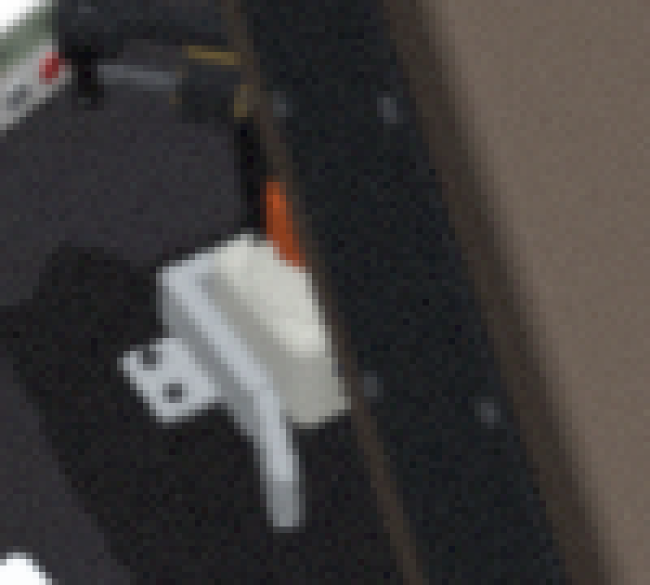

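Cap is out of the camera's sight here, so I let go, look, and re-grip for any correction.

```bash
python3 -m pendant '[[0,0,0,0],[0,0,0,0],[0,0,0,0],[0,0,0,0],[0,0,0,0],[0,0,-40,0],[0,0,-80,0],[0,0,-85,0]]' 0; python3 go.py 470 -350 152 1.17
```

```text
t: 21.82
eef_pos: [656.2, -44.8, 154.8]
tcp_rot: [3.139, -0.001, 0.663]
ft_force: [-0.1, 0.9, -0.2]
opening: 0.999
t 21.82 pos [656.2 -44.8 154.8] yaw 0.663 q6 -0.83 F [-0.1  0.9 -0.2] M [-0.02 -0.16 -0.01] open 0.999
rows to [-334.6  125.9    2.9] turn -29.0
```

```bash
python3 -m pendant '[[-40,15,0,0],[-90,34,0,0],[-140,53,0,0],[-190,72,0,0],[-240,90,0,0],[-290,109,0,0],[-334,126,0,0],[-334,126,0,0]]' 0; sed -i 's/fitb_{n}/fitc_{n}/' m1.py; python3 m1.py | grep -v "^[dbc].* 0\."
python3 - <<'E'
from h import *
import cv2
for n,(a,b) in (("scene",(312,215)),("top",(328,200))):
    p=vision.read_camera(n); cv2.imwrite(f"pics/c6{n}.png",cv2.resize(p["pixels"][b-40:b+35,a-40:a+40,::-1],None,fx=8,fy=8,interpolation=3))
E
```

```text
t: 22.82
eef_pos: [468.8, -351.9, 154.0]
tcp_rot: [3.14, -0.0, 0.659]
ft_force: [-0.5, 0.3, 0.0]
opening: 0.999
rend_dock 1 [ 6.56523713e+02 -4.59757448e+01 -1.37916881e-01] 388.45882352941175
rend_dock 1 [ 6.56523713e+02 -4.59757448e+01 -1.37916881e-01] 388.45882352941175
rend_dock 1 [ 6.56523713e+02 -4.59757448e+01 -1.37916881e-01] 388.45882352941175
rend_bottle 2 [ 6.54465336e+02 -4.46914152e+01 -8.48508206e-02] 216.0392156862745
rend_bottle 2 [ 6.55566426e+02 -4.45007327e+01 -1.93759651e-01] 135.91372549019607
rend_bottle 2 [ 6.53062855e+02 -4.45456671e+01 -4.05904480e-02] 59.47843137254902
```

View pics/c6top.png

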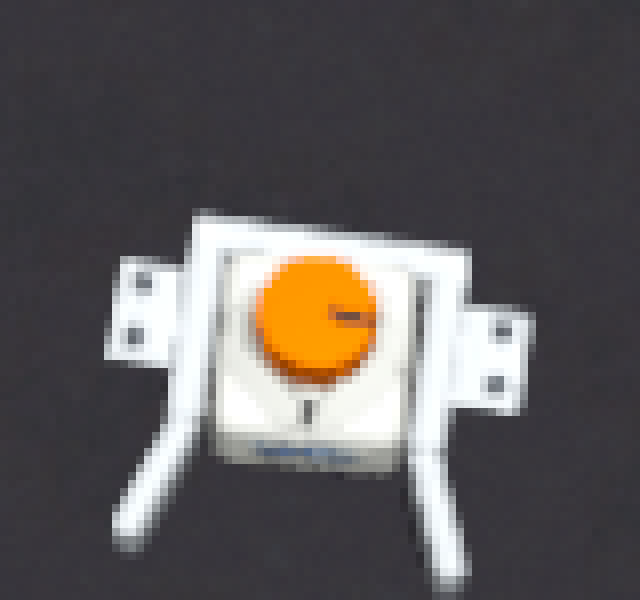

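View pics/c6scene.png

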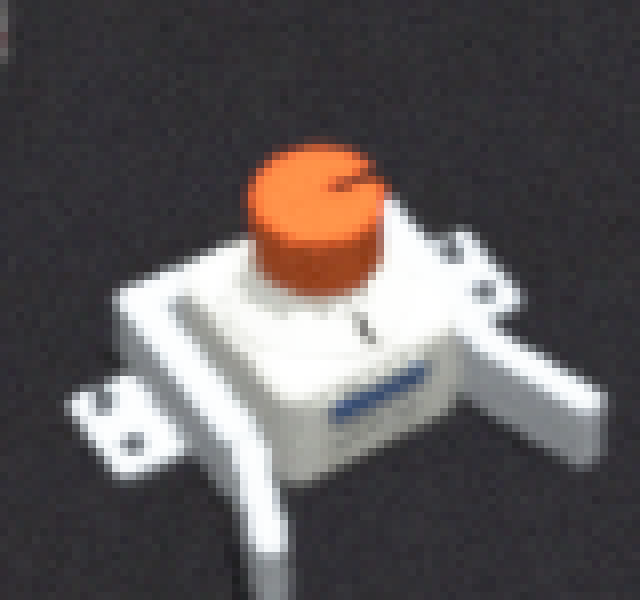

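Run:
```python
from h import *
for n,(a,b),pts in (("top",(328,200),dict(in_=(332,313),tip=(374,320),mark1=(310,402),mark2=(308,422),cl=(255,315),cr=(378,315))),("scene",(312,215),dict(in_=(332,188),tip=(374,171),mark1=(360,315),mark2=(370,340)))):
    p=vision.read_camera(n); g=cv2.cvtColor(p["pixels"],cv2.COLOR_RGB2HSV)
    f=lambda q,z: back(p,((q[0]+.5)/8-.5+a-40,(q[1]+.5)/8-.5+b-40),z)
    i,t=f(pts["in_"],90.3),f(pts["tip"],90.3)
    m1,m2=f(pts["mark1"],59),f(pts["mark2"],53)
    print(n,i.round(1),t.round(1),"line dir",np.arctan2(*(t-i)[[1,0]]),m1.round(1),m2.round(1))
    if n=="top": print("centre",((f(pts["cl"],90.3)+f(pts["cr"],90.3))/2).round(1))
    for c in ((655,-44.5),):
        for X in (i,t,m1,m2): d=X[:2]-c; print("  ang",round(np.arctan2(d[1],d[0]),3),"r",np.hypot(*d).round(1))
```

```text
top [652.1 -50.8  90.3] [649.8 -64.8  90.3] line dir -1.7327879856350086 [629.7 -44.3  59. ] [624.3 -43.8  53. ]
centre [651.3 -45.7  90.3]
  ang -2.004 r 7.0
  ang -1.822 r 21.0
  ang 3.134 r 25.3
  ang 3.118 r 30.7
scene [653.8 -49.3  90.3] [651.6 -63.7  90.3] line dir -1.717665747021312 [630.3 -41.7  59. ] [624.6 -41.1  53. ]
  ang -1.823 r 5.0
  ang -1.744 r 19.5
  ang 3.028 r 24.9
  ang 3.031 r 30.6
```

Line direction is −1.72 and the mark is at about 3.07, so the thread stands at about 1.49 rad. I re-grip and add about 5°.

```bash
python3 go.py 655.3 -44.7 140 0.66
```

```text
t 23.43 pos [ 470.7 -349.4  154.9] yaw 0.664 q6 -1.42 F [-0.1 -0.1  0.4] M [ 0.05 -0.1  -0.03] open 0.998
rows to [ 333.1 -126.3   14.8] turn 0.2
```

```bash
python3 -m pendant '[[50,-19,0,0],[100,-38,0,0],[150,-57,0,0],[200,-76,0,0],[250,-95,5,0],[300,-114,10,0],[333,-126.3,15,0],[333,-126.3,15,0]]' 0;python3 go.py 655.3 -44.7 67 0.66
```

```text
t: 24.42
eef_pos: [655.8, -42.5, 139.1]
tcp_rot: [3.14, -0.0, 0.667]
ft_force: [-1.0, 0.6, 0.2]
opening: 0.999
t 24.43 pos [655.8 -42.5 139.1] yaw 0.667 q6 -0.83 F [-1.   0.6  0.2] M [-0.03 -0.1  -0.02] open 0.999
rows to [-1.8  1.3 72.1] turn 0.4
```

```bash
python3 -m pendant '[[-1.8,1.3,20,0],[-1.8,1.3,40,0],[-1.8,1.3,60,0],[-1.8,1.3,72,0],[-1.8,1.3,72,0]]' 0;python3 -m pendant '[[0,0,0,0],[0,0,0,0],[0,0,0,0],[0,0,0,0],[0,0,0,0],[0,0,0,0],[0,0,0,0],[0,0,0,0]]' 1;python3 go.py 655.3 -44.7 67 0.66; python3 -m pendant '[[0,0,0,-2.5],[0,0,0,-5],[0,0,-0.1,-5.5],[0,0,-0.1,-5.5],[0,0,-0.1,-5.5],[0,0,-0.1,-5.5]]' 1;python3 go.py 655.3 -44.7 67 0.66
python3 - <<'E'
from h import *
for n,(a,b) in (("scene",(312,215)),("top",(328,200))):
    p=vision.read_camera(n); cv2.imwrite(f"pics/c7{n}.png",cv2.resize(p["pixels"][b-60:b+60,a-80:a+80,::-1],None,fx=5,fy=5,interpolation=3))
E
```

```text
t: 25.05
eef_pos: [654.9, -45.2, 66.7]
tcp_rot: [3.141, 0.0, 0.666]
ft_force: [0.2, -0.2, -0.2]
opening: 1.002
t: 26.05
eef_pos: [654.9, -45.2, 66.7]
tcp_rot: [3.141, 0.0, 0.666]
ft_force: [-0.1, 0.5, -1.0]
opening: 0.412
t 26.05 pos [654.9 -45.2  66.7] yaw 0.666 q6 -0.83 F [-0.1  0.5 -1. ] M [ 0.09 -0.27 -0.02] open 0.412
rows to [ 0.6 -0.2 -0.3] turn 0.4
t: 26.8
eef_pos: [654.9, -45.2, 66.8]
tcp_rot: [3.141, 0.0, 0.762]
ft_force: [-0.1, 0.9, 0.9]
opening: 0.412
t 26.8 pos [654.9 -45.2  66.8] yaw 0.762 q6 -0.93 F [-0.1  0.9  0.9] M [ 0.06 -0.12 -0.02] open 0.412
rows to [ 0.6 -0.1 -0.2] turn 5.8
```

View pics/c7scene.png

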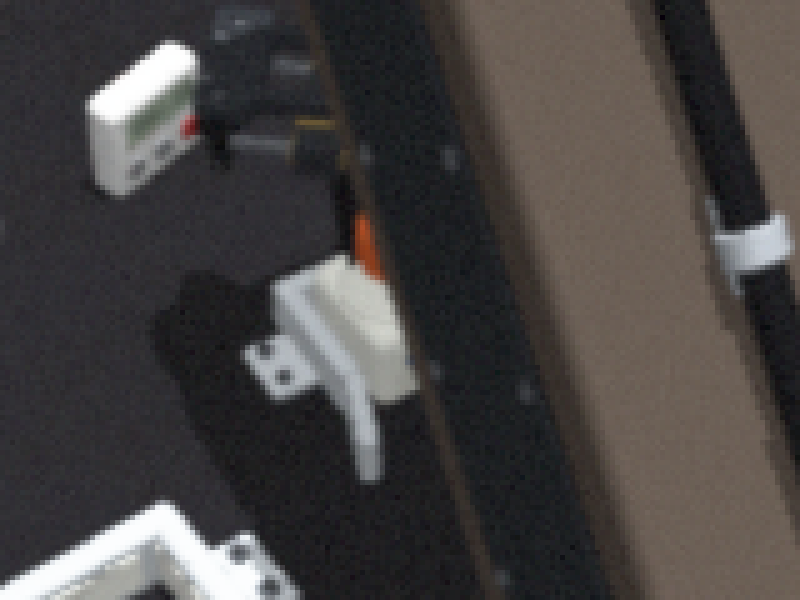

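```bash
python3 -c "
from cell import job; print(job.job_done())"
```

```text
the job is handed in; nothing more can be done
None
```

I handed the job in at about 27 s of the 72 s; no verdict was reported.

**What I did:**
1. I gripped the white bottle low by its sides and slid it along the bench to the mouth of the smaller dock. I then pushed it in with two fingers until it pressed against the back wall (about 16 N).
2. I gripped the cap and turned it clockwise. The wrist moment stayed near zero until about 134°, then rose to about 0.5 N m, so I took it as on the stop. My earlier picture had put the cap 2.3 rad (132°) off the stop.
3. I backed the cap off, let go briefly to look, re-gripped it, and added about 5°.

**Last checks:**
- **Cap angle:** before the final 5°, the cap line against the index mark gave about 1.48 rad. It should now be about 1.5–1.6 rad. That is not measured again, because the arm hides the cap while it is held.
- **Grip:** the fingers closed on the cap and stopped at 39 mm (the cap is 41 mm across). The grasp point is about 4 mm below the cap's top.
- **Bottle:** it stands upright in the dock, about 2 mm from its place by the image fit. The two cameras disagreed on its yaw (−0.19 and −0.04 rad). The dock's own fits ran from −0.10 to −0.14 rad, so both readings are within the 0.2 rad limit.
- **Bystanders:** I planned every path clear of them and felt no unexpected contact. I did not measure their positions again at the end.

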